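Stack the tumblers in the carry basket, then lift and hold it level

TASK

Get the red carry basket with the hoop handle ready to go to the table: nest the two tumblers from the wooden board into the tumbler already standing in the basket, so that all three make one upright stack, and let go of them. Then lift the loaded basket by that handle about 10 cm off the counter and finish while still holding it there by the handle, steady and level, with the stack and the jam jar still standing in it. Do not drop or tip anything on the way, and leave everything else where it stands.

Things in the scene. Friction and masses are not known exactly. Their poses are not given: they have to be found in the camera images.
- basket: Loose red carry basket: 300 mm along its x, 150 along its y, walls 75 high, 4 thick, floor 4 thick; 0.36 kg empty, about 0.8 loaded. A fixed rigid hoop handle rises from the middle of the long sides across the basket (in its y-z plane); a 52 mm high web below it parts two bays, centred near x = +85 and -85 mm: base tumbler in one (either), jam jar in the other. Origin: centre of underside.
- handle (a point): Grip point of the basket's hoop handle: centre of its straight level top bar, 205 mm above the basket's underside, over the basket's middle. The bar is 92 mm long along the basket's y, 16 mm wide along its x (pinch it across this, from above), 20 mm high, this point at half height. Axes as the basket's.
- tumbler_base: White stacking tumbler, mouth up in a bay of the basket. All three are alike: 90 mm high, 70 g; tapered body 44 mm across at the foot to 56 near a shoulder 48 up, above it a nearly straight band 63 to 65 across up to the rim (grip here); wall 3, mouth 58 inside. Nested, the upper's shoulder rests on the lower's rim, its origin 42 mm above the lower's. Origin: centre of underside, z up.
- tumbler_1: A like white stacking tumbler (sizes as tumbler_base), standing mouth up on the wooden board. Origin: centre of the underside.
- tumbler_2: A like white stacking tumbler (sizes as tumbler_base), standing mouth up on the wooden board. Origin: centre of the underside.
- board: Wooden board lying fixed on the counter, 270 mm along its x, 250 mm along its y, 16 mm thick, on the other side (left or right) of the robot's centre line from the basket. The two tumblers, the dip bowl and the spice jar stand on it, one in each quarter. Origin: centre of its underside.
- jam_jar: Amber glass jam jar with a pale paper label and a steel lid, 68 mm diameter, 85 mm high, about 0.2 kg, standing in the basket's other bay; it goes along in the basket. Origin: centre of the underside.
- dip_bowl: Small white dip bowl, 80 mm diameter, 38 mm high, on the board; to be left alone. Origin: centre of the underside.
- spice_jar: Glass spice jar with a black cap, 42 mm diameter, 95 mm high, on the board; to be left alone. Origin: centre of the underside.
- mug: Blue mug with a handle, 80 mm diameter, 92 mm high, at the left of the counter; to be left alone. Origin: centre of the underside.
- food_can: Food can, 74 mm diameter, 110 mm high, on the counter beyond the board and the basket; to be left alone. Origin: centre of the underside.
- tea_tin: Brass-coloured tea tin, 90 by 70 mm, 112 mm high, on the counter at the right; to be left alone. Origin: centre of the underside.
Things that resemble listed ones, but are neither listed nor needed, are in the scene too. Leave any purple look-alike of the tumbler_2 alone.

How it is judged (in metres and radians):
On the way:
1. the two tumblers are nested in the base tumbler, let go, in the basket as it stands on the counter (((z of tumbler_1 in the frame of tumbler_base between 0.037 and 0.047 m and horizontal distance between each of tumbler_1, tumbler_2 and tumbler_base below 0.013 m and z of tumbler_2 in the frame of tumbler_base between 0.079 and 0.089 m) or (z of tumbler_2 in the frame of tumbler_base between 0.037 and 0.047 m and horizontal distance between each of tumbler_2, tumbler_1 and tumbler_base below 0.013 m and z of tumbler_1 in the frame of tumbler_base between 0.079 and 0.089 m)) and contact force between the fingers and tumbler_1 below 0.1 N and contact force between the fingers and tumbler_2 below 0.1 N and contact force between the fingers and tumbler_base below 0.1 N and z of tumbler_base in the frame of basket between -0.003 and 0.02 m and horizontal distance between each of tumbler_base, jam_jar and basket below 0.15 m and angle between each of tumbler_base, jam_jar's own z axis and vertical below 0.2 rad and z of jam_jar in the frame of basket between -0.003 and 0.02 m and height (world z) of basket below 0.01 m), for 0.2 s.
At the end, for the whole second after the job is handed in: Fingers hold the basket handle (TCP within 40 mm), underside over 70 mm up, tilt under 0.09 rad, still (20 mm/s, 0.1 rad/s), touching nothing else; base tumbler and jar upright on its floor, both others nested (+42, +84 mm, each within 5 mm), released; bystanders within 25 mm of start (((z of tumbler_1 in the frame of tumbler_base between 0.037 and 0.047 m and horizontal distance between each of tumbler_1, tumbler_2 and tumbler_base below 0.013 m and z of tumbler_2 in the frame of tumbler_base between 0.079 and 0.089 m) or (z of tumbler_2 in the frame of tumbler_base between 0.037 and 0.047 m and horizontal distance between each of tumbler_2, tumbler_1 and tumbler_base below 0.013 m and z of tumbler_1 in the frame of tumbler_base between 0.079 and 0.089 m)) and contact force between the fingers and tumbler_1 below 0.1 N and contact force between the fingers and tumbler_2 below 0.1 N and contact force between the fingers and tumbler_base below 0.1 N and z of tumbler_base in the frame of basket between -0.003 and 0.02 m and horizontal distance between each of tumbler_base, jam_jar and basket below 0.15 m and angle between each of tumbler_base, jam_jar's own z axis and vertical below 0.2 rad and z of jam_jar in the frame of basket between -0.003 and 0.02 m and height (world z) of basket above 0.07 m and angle between basket's own z axis and vertical below 0.09 rad and linear speed of basket below 0.02 m/s and angular speed of basket below 0.1 rad/s and contact force between the fingers and basket above 3 N and distance between the grasp point and handle below 0.04 m and contact force between basket and dip_bowl below 0.2 N and contact force between basket and spice_jar below 0.2 N and contact force between basket and mug below 0.2 N and contact force between basket and food_can below 0.2 N and contact force between basket and tea_tin below 0.2 N and contact force between basket and board below 0.2 N and distance of each of dip_bowl, spice_jar, mug, food_can, tea_tin from where it was at the start of the episode below 0.025 m); the arm keeps its last pose, push and grip.
It fails at once if the basket is tipped by more than 0.3 rad (angle between basket's own z axis and vertical above 0.3 rad).
It fails at once if a tumbler or the jam jar is tipped by more than 0.5 rad (angle between any of tumbler_1, tumbler_2, tumbler_base, jam_jar's own z axis and vertical above 0.5 rad).
It fails at once if a tumbler or the basket is dropped (falls free from more than about 15 mm) ((contact force between tumbler_1 and anything else below 0.02 N and linear speed of tumbler_1 above 0.55 m/s) or (contact force between tumbler_2 and anything else below 0.02 N and linear speed of tumbler_2 above 0.55 m/s) or (contact force between basket and anything else below 0.02 N and linear speed of basket above 0.55 m/s)).
It fails at once if a bystander is pushed more than 40 mm or knocked over (distance of any of dip_bowl, spice_jar, mug, food_can, tea_tin from where it was at the start of the episode above 0.04 m or angle between any of dip_bowl, spice_jar, mug, food_can, tea_tin's own z axis and vertical above 0.4 rad).
It also fails if it takes over 72 s, if anything falls off the work surface, if the arm or the gripper's body presses on something with over 40 N, if the wrist force passes 120 N, or if a joint passes its speed limit or range.

ROBOT

A 6-joint arm with a two-finger parallel gripper is mounted at the origin on the work surface. World frame = base frame: x ahead of the robot, y to its left, z up, the work surface at z = 0. Lengths are in mm, angles in rad, forces in N, time in s.
With the tool pointing down it reaches from about 350 to 875 mm from the base axis. Payload 15.5 kg.
Tool frame: the origin (TCP) lies between the finger pads, 19 mm behind the fingertips; this is the grasp point; z points along the fingers, y is the line along which they close (so a half turn about z gives the same grasp; the last joint's range is limited). The gripper opens to 85 mm and grips with 20 to 120 N. Pads are 22 mm wide; open, the fingers measure 114 mm over their backs; the gripper's body (76 mm by 85 mm) begins 54 mm behind the grasp point. The pads swing forward as they close: fully open they stand 13 mm farther back than shut.
Start: joints at [-1.377, 0.494, 1.345, -0, 1.302, -0.096], TCP at [178.601, -598.939, 249.977] pointing down, gripper open.
Joint ranges: [-2.91, 2.91], [-0.82, 2.16], [0.22, 2.67], [-1.22, 4.37], [0.12, 2.79], [-3.08, 3.08]. Speed limits (rad/s): [1.89, 1.89, 2.57, 3.01, 3.01, 3.01].

INTERFACE

Orientations are given as [roll, pitch, yaw] about the fixed x, y, z axes, in that order (R = Rz(yaw) Ry(pitch) Rx(roll)).
In Python, from rig import * gives the robot as it stands.
- The arm moves only by the shell command python3 -m pendant 'ROWS'. ROWS is JSON, a list that holds one entry, the list of rows, each a list of 7 numbers: the shift along the tool's x, y, z as a fraction of full scale, then the turn, a rotation vector about the tool's x, y, z as a fraction of full scale, then the closure, from -1 (fully open) to 1 (shut). In form: [[[dx, dy, dz, ax, ay, az, jaw], ...]]. A call has 1 to 8 rows; each row is the pose to reach, as a shift and turn from the pose commanded when the call began, along the tool's axes at that moment, turning the shorter way round; what a row does not reach only later rows make up. Full scale, the value 1, is 0.2 m for a shift and 180 degrees for a turn. A row lasts 1/12 s, in which the tool goes at most 41.7 mm and 7.16 degrees, less where a joint would pass 70% of its speed; a pose out of reach is approached as far as the arm can. A call with a number of a shift or a turn outside -1 to 1 is refused whole. A call with a gripper value outside its range is refused whole. The fingers move at their own pace and stop on an object; the grip force is fixed at half the most. Time passes only in rows, so rows that repeat a pose let the fingers close. It gives the time, the measured TCP pose, the force, the opening and the grip force at its end, in the units of the state.
- get_obs(): the state, without advancing time (a new reading comes with each control period).
- grab_frame(name): name is "scene" or "top" or "wrist"; returns (picture, depth): 400x640x3 uint8, red, green, blue; 400x640 float32, mm along the optical axis (not along the pixel's ray), 0 where there is no reading.
- get_calibration(name): a dict with "mtx" (3x3 intrinsics, pixels), "cam_to_world" (4x4, takes a point from camera to world coordinates). Camera axes: x right, y down, z forward; pixel columns grow to the right and rows downward; lengths in mm; the calibration is good to about 2 mm. The wrist camera is an equidistant fisheye: a pixel r from the principal point sees the ray r / f radians off the axis. A picture is of the moment at which its call begins: read the wrist's pose just before it. get_calibration takes no time and is no camera call; for the wrist camera it gives the pose at the moment of the call.
- close_job(): hands the job in; it is judged then, once.
The state is a dict: "time_s": time; "joints": joint angles; "joint_velocities": joint speeds; "effort": joint torques, N m; "eef_pos": TCP position; "ee_rot": TCP orientation; "ft_force": force on the tool from outside, world axes, zero at the start; "wrist_torque": the same for the moment, N m; "opening": opening from 0.0 (shut) to 1.0 (fully open); "finger_force": force on a finger pad.
Only numpy, scipy, OpenCV 4.12 (cv2) and the standard library are available. Lean on these libraries where they do the work, as an engineer would, in place of code of your own. Each camera call takes 0.05 s, during which the arm holds its last target. There are 200 camera calls.

## Working session

There is one attempt and no reset: what is moved stays moved. The work goes in short steps, Python scripts to look and compute and a shell command to move; the robot and the scene stay as the last step left them, time stands still between calls to the robot, and variables do not carry over. Pictures are saved under pics/ and viewed, at most 10 in all, crops included, and the job is handed in when it is done.

```bash
mkdir -p pics; ls; python3 - <<'E'
from rig import *
import cv2,numpy as np
o=get_obs();print(o)
for n in ("scene","top"):
    im,d=grab_frame(n);c=get_calibration(n);print(n,c)
    cv2.imwrite(f"pics/{n}0.png",im[:,:,::-1]);np.savez(f"{n}0.npz",im=im,d=d,K=c["mtx"],T=c["cam_to_world"])
E
```

```text
pics
{'time_s': 0.0, 'joints': array([-1.37650841e+00,  4.94199420e-01,  1.34612926e+00, -1.79359997e-05,
        1.30250210e+00, -9.54735822e-02]), 'joint_velocities': array([ 0.00100931,  0.0013683 , -0.00191564, -0.00076306,  0.00060588,
        0.00120678]), 'effort': array([-4.15576287e-03, -8.82166886e+01, -3.83875358e+01, -3.42560579e-04,
        9.99295124e-03,  5.97936651e-05]), 'eef_pos': array([ 178.52546764, -598.60835747,  249.39077861]), 'ee_rot': array([-3.14035852e+00, -1.00819030e-04,  2.89766202e-01]), 'ft_force': array([ 0.03108281,  0.03342394, -0.92365261]), 'wrist_torque': array([-0.00499263,  0.06708424, -0.00192251]), 'finger_force': 0.0, 'opening': 1.000230127333998}
scene {'mtx': array([[452.26513185,   0.        , 321.34437339],
       [  0.        , 452.26513185, 198.5479871 ],
       [  0.        ,   0.        ,   1.        ]]), 'cam_to_world': array([[-9.03126913e-02,  5.90446668e-01, -8.02007699e-01,
         1.67207893e+03],
       [ 9.95898668e-01,  5.79316972e-02, -6.94964792e-02,
         7.49923370e+01],
       [ 5.42770263e-03, -8.04994814e-01, -5.93257018e-01,
         9.12680479e+02],
       [ 0.00000000e+00,  0.00000000e+00,  0.00000000e+00,
         1.00000000e+00]])}
top {'mtx': array([[399.87361008,   0.        , 324.90751965],
       [  0.        , 399.87361008, 197.6905403 ],
       [  0.        ,   0.        ,   1.        ]]), 'cam_to_world': array([[-1.82268089e-02, -9.91549383e-01,  1.28443000e-01,
         4.55285607e+02],
       [-9.99806702e-01,  1.71281379e-02, -9.65324007e-03,
         1.25471575e+01],
       [ 7.37167483e-03, -1.28594120e-01, -9.91669910e-01,
         1.29853369e+03],
       [ 0.00000000e+00,  0.00000000e+00,  0.00000000e+00,
         1.00000000e+00]])}
```

View pics/scene0.png

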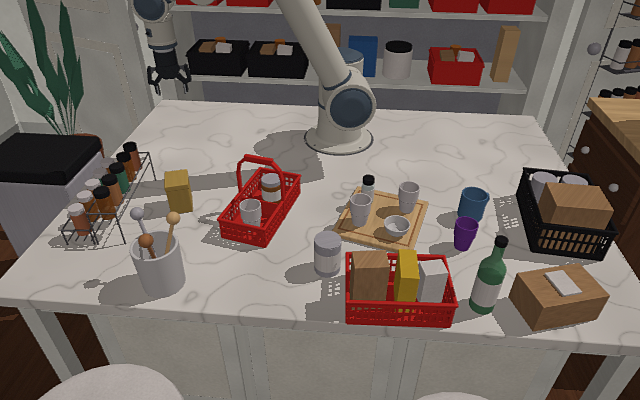

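View pics/top0.png

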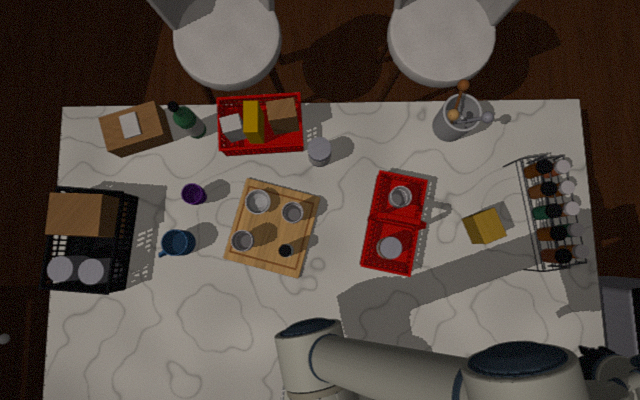

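The scene view shows the basket left of the robot's centre line in the image (y<0), with its hoop at (260,165), base tumbler at (251,211) and jam jar at (270,187). The board is on the other side.

Candidates for the tumblers:
- White tumblers on the board: scene (361,210) = top (292,211), and scene (409,195) = top (243,240). These two are my choice.
- Dip bowl: scene (397,230) = top (259,201). It is low and wide, so not a tumbler.
- Purple look-alike: scene (466,233) = top (193,194).
- Base tumbler in the basket: top (400,196).
- White cups in the black crate: top (60,270) and (91,271).

The red basket holding groceries at top (260,123) has no hoop, so it is not the one to lift.

```bash
cat > h.py <<'E'
import numpy as np,cv2
def load(n):
    z=np.load(n+"0.npz");return z["im"],z["d"],z["K"],z["T"]
def cloud(d,K,T):
    v,u=np.indices(d.shape);P=np.stack([(u-K[0,2])/K[0,0]*d,(v-K[1,2])/K[1,1]*d,d],-1)@T[:3,:3].T+T[:3,3]
    P[d<=0]=np.nan;return P
E
python3 - <<'E'
from h import *
im,d,K,T=load("top");P=cloud(d,K,T)
hsv=cv2.cvtColor(im,cv2.COLOR_RGB2HSV).astype(int)
def win(u,v,r=22):
    m=np.zeros(d.shape,bool);m[v-r:v+r+1,u-r:u+r+1]=1;return m
print("table z",P[330:340,200:210,2].mean(),"board",np.nanmedian(P[225:232,262:270,2]))
for n,(u,v),lo,hi,r in [("A",(292,211),98,112,18),("B",(243,240),98,112,18),("bowl",(259,201),46,60,18),("spice",(285,250),100,118,10),("base",(400,196),86,100,16),("jam",(390,247),80,100,18),("mug",(178,242),84,98,22),("can",(319,151),100,118,18),("tin",(484,227),104,120,26),("purple",(193,194),60,140,18)]:
    m=win(u,v,r)&(P[...,2]>lo)&(P[...,2]<hi)
    Q=P[m]
    if len(Q)<5: print(n,len(Q));continue
    (cx,cy),rad=cv2.minEnclosingCircle(Q[:,:2].astype(np.float32))
    print(n,len(Q),"circ",round(cx,1),round(cy,1),"r",round(rad,1),"mean",Q.mean(0).round(1))
red=((hsv[...,0]<8)|(hsv[...,0]>172))&(hsv[...,1]>150)&(hsv[...,2]>60)
m=red.copy();m[:165]=0;m[280:]=0;m[:,:355]=0;m[:,460:]=0
Q=P[m&(P[...,2]>195)&(P[...,2]<225)];print("bar",len(Q),Q.mean(0),Q.min(0),Q.max(0),cv2.minAreaRect(Q[:,:2].astype(np.float32)))
Q=P[m&(P[...,2]>66)&(P[...,2]<84)];print("rim",len(Q),Q.mean(0),cv2.minAreaRect(Q[:,:2].astype(np.float32)))
Q=P[win(270,225,60)&(abs(P[...,2]-16)<5)&(hsv[...,1]>60)];print("board",cv2.minAreaRect(Q[:,:2].astype(np.float32)))
# scene
im,d,K,T=load("scene");P=cloud(d,K,T)
for n,(u,v),lo,hi,r in [("A",(361,205),100,112,18),("B",(409,190),100,112,18),("base",(251,207),88,100,16)]:
    Q=P[win(u,v,r)&(P[...,2]>lo)&(P[...,2]<hi)]
    (cx,cy),rad=cv2.minEnclosingCircle(Q[:,:2].astype(np.float32));print("s",n,len(Q),cx,cy,rad,Q.mean(0))
hsv=cv2.cvtColor(im,cv2.COLOR_RGB2HSV).astype(int)
red=((hsv[...,0]<8)|(hsv[...,0]>172))&(hsv[...,1]>150)&(hsv[...,2]>60)
Q=P[red&(P[...,2]>198)&(P[...,2]<225)&(P[...,0]>350)];print("sbar",len(Q),Q.mean(0),Q.min(0),Q.max(0),cv2.minAreaRect(Q[:,:2].astype(np.float32)))
print("K",get:=0)
E
python3 - <<'E'
import cv2
a=cv2.imread('pics/top0.png')[160:290,220:450];b=cv2.imread('pics/scene0.png')[140:260,200:440]
import numpy as np
a=cv2.resize(a,(720,300),interpolation=2) if 0 else cv2.resize(a,None,fx=2.3,fy=2.3,interpolation=2)
b=cv2.resize(b,(a.shape[1],280),interpolation=2)
cv2.imwrite('pics/crop1.png',np.vstack([a,b]))
E
```

```text
table z 0.15101592435648625 board 15.728535552571884
A 81 circ 569.7 101.7 r 32.2 mean [570.5 103.  104.8]
B 88 circ 487.0 252.8 r 32.6 mean [487.3 254.1 104.6]
bowl 142 circ 610.0 214.2 r 39.5 mean [611.5 216.2  52.7]
spice 137 circ 456.1 124.4 r 19.0 mean [456.  124.2 110.8]
base 79 circ 613.3 -227.9 r 31.9 mean [ 612.7 -229.1   92.2]
jam 379 circ 459.0 -192.9 r 33.0 mean [ 458.6 -192.4   88.1]
mug 135 circ 485.7 456.1 r 40.2 mean [485.4 457.2  90.5]
can 453 circ 764.0 18.0 r 37.6 mean [762.   17.4 109.2]
tin 762 circ 519.6 -486.6 r 56.4 mean [ 518.  -485.9  110.5]
purple 186 circ 632.8 408.3 r 33.0 mean [634.2 410.   79.9]
bar 251 [ 534.91477702 -208.03340528  211.11696563] [ 517.20901674 -265.1065269   195.33358683] [ 552.55582803 -152.12231609  219.37520454] ((535.5177001953125, -209.7135467529297), (114.84207153320312, 16.769012451171875), 76.77303314208984)
rim 871 [ 531.15419863 -208.62947851   73.64846832] ((535.4718017578125, -209.6690673828125), (156.40382385253906, 304.38238525390625), 77.01972198486328)
board ((530.53369140625, 172.9980010986328), (248.56764221191406, 270.023193359375), 74.0425796508789)
s A 91 570.927978515625 97.574462890625 35.402591705322266 [570.99271039  97.91343568 103.11782423]
s B 76 489.89935302734375 247.27749633789062 33.60739517211914 [490.43591835 246.79809349 103.46478818]
s base 82 614.4556274414062 -233.35931396484375 35.270416259765625 [ 615.89887843 -230.67004344   91.34408934]
sbar 207 [ 541.65334594 -209.77392621  207.88862655] [ 522.29704939 -261.50817084  198.01867131] [ 556.34685558 -160.60381565  217.42873378] ((539.2800903320312, -210.89376831054688), (102.97657012939453, 20.193214416503906), 76.9066162109375)
K 0
```

View pics/crop1.png

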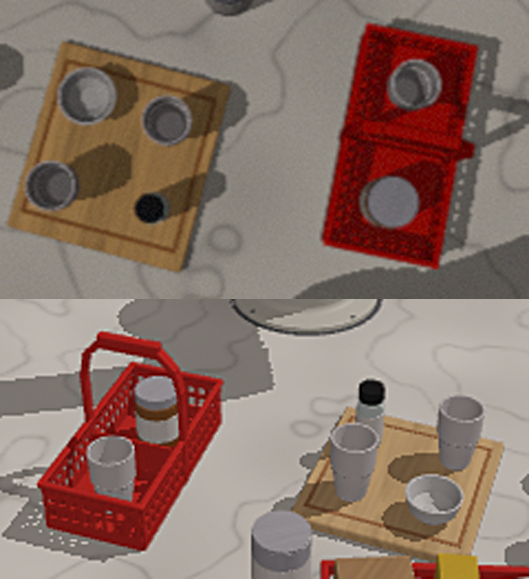

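The crop shows both chosen tumblers on the board as tall tapered white cups, at (166,120) and (50,185). The dip bowl is at (87,95), the spice jar at (150,208), and the base tumbler and jar are in the basket. Measured rim radii are 32 mm at z 105, which matches the given sizes. Next I move over the base tumbler for a wrist look.

```bash
python3 -m pendant '[[[0,0,-0.2,0,0,0.04,-1],[0,0,-0.4,0,0,0.08,-1],[0,0,-0.4,0,0,0.12,-1],[0,0,-0.4,0,0,0.165,-1],[0,0,-0.4,0,0,0.165,-1],[0,0,-0.4,0,0,0.165,-1]]]'
python3 -m pendant '[[[0.1,-0.13,0,0,0,0,-1],[0.2,-0.27,0,0,0,0,-1],[0.33,-0.44,0,0,0,0,-1],[0.45,-0.6,0,0,0,0,-1],[0.5675,-0.7635,0,0,0,0,-1]]]'
python3 -m pendant '[[[0.1,-0.13,0,0,0,0,-1],[0.2,-0.27,0,0,0,0,-1],[0.33,-0.44,0,0,0,0,-1],[0.45,-0.6,0,0,0,0,-1],[0.5675,-0.7635,0,0,0,0,-1]]]'
python3 -m pendant '[[[0.1,-0.13,0,0,0,0,-1],[0.2,-0.27,0,0,0,0,-1],[0.33,-0.44,0,0,0,0,-1],[0.45,-0.6,0,0,0,0,-1],[0.5675,-0.7635,0,0,0,0,-1],[0.5675,-0.7635,0,0,0,0,-1],[0.5675,-0.7635,0,0,0,0,-1],[0.5675,-0.7635,0,0,0,0,-1]]]'
python3 - <<'E'
from rig import *
import numpy as np,cv2
o=get_obs();print(o["time_s"],o["eef_pos"],o["ee_rot"],o["joints"])
c=get_calibration("wrist");im,d=grab_frame("wrist");print(c)
cv2.imwrite("pics/w1.png",im[:,:,::-1]);np.savez("w10.npz",im=im,d=d,K=c["mtx"],T=c["cam_to_world"])
E
```

```text
time_s: 0.6
eef_pos: [178.6, -598.7, 329.5]
ee_rot: [-3.141, 0.0, -0.226]
ft_force: [0.2, 0.6, -0.0]
opening: 1.002
finger_force: 0.0
time_s: 1.02
eef_pos: [324.7, -474.4, 329.3]
ee_rot: [-3.141, 0.001, -0.224]
ft_force: [-0.7, -0.5, 0.1]
opening: 0.998
finger_force: 0.0
time_s: 1.43
eef_pos: [470.0, -351.2, 329.4]
ee_rot: [-3.141, 0.001, -0.224]
ft_force: [0.3, -0.8, -0.1]
opening: 1.002
finger_force: 0.0
time_s: 2.1
eef_pos: [613.7, -229.9, 329.2]
ee_rot: [3.142, 0.001, -0.225]
ft_force: [0.1, 0.4, -0.1]
opening: 0.997
finger_force: 0.0
2.1 [ 613.67312784 -229.88345851  329.23276556] [ 3.14158543e+00  1.43425102e-03 -2.25222493e-01] [-4.49338159e-01  4.80944928e-01  1.14753578e+00 -3.26309610e-04
  1.51450872e+00  1.34669924e+00]
{'mtx': array([[309.70691629,   0.        , 319.48680587],
       [  0.        , 309.70691629, 199.93798492],
       [  0.        ,   0.        ,   1.        ]]), 'cam_to_world': array([[-2.24305368e-01, -9.20468524e-01, -3.20038745e-01,
         6.94953779e+02],
       [-9.74518355e-01,  2.11514754e-01,  7.46691624e-02,
        -2.49016517e+02],
       [-1.03769724e-03,  3.28632325e-01, -9.44457367e-01,
         4.54766584e+02],
       [ 0.00000000e+00,  0.00000000e+00,  0.00000000e+00,
         1.00000000e+00]])}
```

View pics/w1.png

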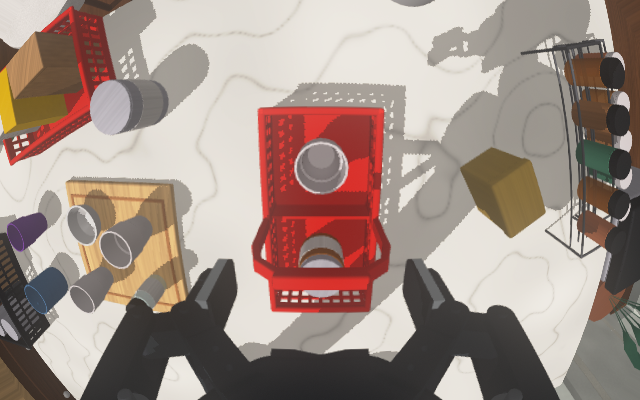

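The wrist view shows the base tumbler's mouth at (321,166) and the hoop bar at (320,285). The board tumblers are at (125,240) and (92,290). The camera sits on the +x side of the tool, clear of the hoop. Now I measure the three rims from this view.

```bash
cat >> h.py <<'E'
def wcloud(d,K,T):
    v,u=np.indices(d.shape);x=(u-K[0,2])/K[0,0];y=(v-K[1,2])/K[1,1];th=np.hypot(x,y)
    s=np.tan(th)/np.maximum(th,1e-9);P=np.stack([x*s*d,y*s*d,d],-1)@T[:3,:3].T+T[:3,3];P[d<=0]=np.nan;return P
def rim(P,c,zt,R=45,tol=6):
    from scipy.optimize import least_squares
    m=(np.hypot(P[...,0]-c[0],P[...,1]-c[1])<R)&(abs(P[...,2]-zt)<tol);Q=P[m]
    f=lambda p:np.hypot(Q[:,0]-p[0],Q[:,1]-p[1])-p[2]
    r=least_squares(f,[*c,31],loss="soft_l1");e=cv2.minEnclosingCircle(Q[:,:2].astype(np.float32))
    return len(Q),r.x.round(1),np.round([*e[0],e[1]],1),Q[:,2].max().round(1)
E
python3 - <<'E'
from h import *
L=dict(base=((614,-230),94),A=((570,100),106),B=((488,251),106))
for n in("top","scene","w1"):
    im,d,K,T=load(n);P=(wcloud if n=="w1" else cloud)(d,K,T)
    for k,(c,z) in L.items():print(n,k,*rim(P,c,z))
im,d,K,T=load("w1");P=wcloud(d,K,T)
hsv=cv2.cvtColor(im,cv2.COLOR_RGB2HSV).astype(int);red=((hsv[...,0]<8)|(hsv[...,0]>172))&(hsv[...,1]>150)
Q=P[red&(abs(P[...,2]-213)<6)&(P[...,1]<-100)&(P[...,0]<600)];print("bar",len(Q),Q.mean(0),cv2.minAreaRect(Q[:,:2].astype(np.float32)))
Q=P[red&(abs(P[...,2]-73)<6)&(P[...,1]<-100)];print("rim",cv2.minAreaRect(Q[:,:2].astype(np.float32)))
E
```

```text
top base 71 [ 613.2 -227.9   30.6] [ 613.4 -227.9   31.9] 98.3
top A 77 [569.4 101.4  30.7] [569.7 101.7  32.2] 110.9
top B 84 [487.5 252.1  30.5] [487.  252.8  32.6] 109.9
scene base 82 [ 615.  -232.2   31. ] [ 614.5 -233.4   35.3] 96.1
scene A 91 [571.1  97.6  30.5] [570.9  97.6  35.4] 108.5
scene B 76 [490.  248.1  31. ] [489.9 247.3  33.6] 108.6
w1 base 532 [ 612.6 -231.5   30.4] [ 612.4 -231.5   32.7] 98.0
w1 A 431 [569.2  97.3  30.6] [568.4  98.1  33.5] 109.9
w1 B 295 [487.2 248.2  30.6] [486.2 249.6  34.2] 110.2
bar 1775 [ 536.66712943 -213.83446299  215.22260601] ((534.9866943359375, -212.94174194335938), (93.95044708251953, 16.699954986572266), 77.0336685180664)
rim ((534.2835693359375, -213.02349853515625), (154.32400512695312, 303.4001770019531), 76.95630645751953)
```

```bash
python3 -m pendant '[[[-0.06,-0.15,0,0,0,0,-1],[-0.13,-0.34,0,0,0,0,-1],[-0.2,-0.53,0,0,0,0,-1],[-0.26,-0.7,0,0,0,0,-1],[-0.291,-0.774,0,0,0,0,-1]]]' >/dev/null
python3 -m pendant '[[[-0.06,-0.15,0,0,0,0,-1],[-0.13,-0.34,0,0,0,0,-1],[-0.2,-0.53,0,0,0,0,-1],[-0.26,-0.7,0,0,0,0,-1],[-0.291,-0.774,0,0,0,0,-1],[-0.291,-0.774,0.2,0,0,0,-1],[-0.291,-0.774,0.4,0,0,0,-1],[-0.291,-0.774,0.5,0,0,0,-1]]]' >/dev/null
python3 -m pendant '[[[0,0,0,0,0,0,-1],[0,0,0,0,0,0,-1],[0,0,0,0,0,0,-1]]]'
python3 - <<'E'
from rig import *
from h import *
o=get_obs();print(o["eef_pos"],o["ee_rot"])
c=get_calibration("wrist");im,d=grab_frame("wrist");cv2.imwrite("pics/w2.png",im[:,:,::-1])
P=wcloud(d,c["mtx"],c["cam_to_world"]);print(rim(P,(569.5,98.5),106),rim(P,(487.7,249),106))
E
```

```text
time_s: 3.48
eef_pos: [571.7, 97.3, 231.7]
ee_rot: [-3.141, -0.002, -0.229]
ft_force: [0.5, 0.5, 0.2]
opening: 1.0
finger_force: 0.0
[571.74047992  97.25575046 231.68359942] [-3.14105309e+00 -2.07596867e-03 -2.29149335e-01]
(1106, array([569.3,  98.5,  30.4]), array([568.4,  98.8,  32.8]), np.float64(109.7)) (223, array([488.1, 248.7,  29.9]), array([502.2, 259.6,  25.7]), np.float64(109.2))
```

```bash
python3 -m pendant '[[[-0.012,-0.003,0.15,0,0,0,-1],[-0.012,-0.003,0.32,0,0,0,-1],[-0.012,-0.003,0.5,0,0,0,-1],[-0.012,-0.003,0.62,0,0,0,-1],[-0.012,-0.003,0.7,0,0,0,-1],[-0.012,-0.003,0.718,0,0,0,-1],[-0.012,-0.003,0.718,0,0,0,-1],[-0.012,-0.003,0.718,0,0,0,-1]]]'
python3 -m pendant '[[[0,0,0,0,0,0,0],[0,0,0,0,0,0,1],[0,0,0,0,0,0,1],[0,0,0,0,0,0,1],[0,0,0,0,0,0,1],[0,0,0,0,0,0,1],[0,0,0,0,0,0,1],[0,0,0,0,0,0,1]]]'
```

```text
time_s: 4.2
eef_pos: [569.8, 99.1, 88.0]
ee_rot: [-3.141, -0.002, -0.229]
ft_force: [-0.0, -0.8, 0.6]
opening: 1.003
finger_force: 0.0
time_s: 4.87
eef_pos: [569.7, 99.1, 88.3]
ee_rot: [-3.141, -0.003, -0.229]
ft_force: [-1.5, -2.7, 14.4]
opening: 0.752
finger_force: 63.3
```

```bash
python3 -m pendant '[[[0,0,-0.03,0,0,0,1],[0,0,-0.1,0,0,0,1],[0,0,-0.2,0,0,0,1],[0,0,-0.32,0,0,0,1],[0,0,-0.43,0,0,0,1],[0,0,-0.52,0,0,0,1],[0,0,-0.56,0,0,0,1],[0,0,-0.56,0,0,0,1]]]'
python3 -m pendant '[[[0.012,0.03,0,0,0,0,1],[0.04,0.1,0,0,0,0,1],[0.08,0.21,0,0,0,0,1],[0.12,0.32,0,0,0,0,1],[0.16,0.43,0,0,0,0,1],[0.2,0.54,0,0,0,0,1],[0.25,0.66,0,0,0,0,1],[0.2925,0.776,0,0,0,0,1]]]' >/dev/null
python3 -m pendant '[[[0.04,0.11,0,0,0,0,1],[0.085,0.22,0,0,0,0,1],[0.13,0.34,0,0,0,0,1],[0.17,0.46,0,0,0,0,1],[0.215,0.57,0,0,0,0,1],[0.255,0.67,0,0,0,0,1],[0.28,0.75,0,0,0,0,1],[0.2925,0.776,0,0,0,0,1]]]'
python3 -m pendant '[[[0,0,0,0,0,0,1],[0,0,0,0,0,0,1],[0,0,0,0,0,0,1],[0,0,0,0,0,0,1]]]'
python3 - <<'E'
from rig import *
from h import *
o=get_obs();print(o["eef_pos"],o["ee_rot"],o["opening"])
c=get_calibration("wrist");im,d=grab_frame("wrist");cv2.imwrite("pics/w3.png",im[:,:,::-1])
P=wcloud(d,c["mtx"],c["cam_to_world"]);print(rim(P,(613,-231),94),rim(P,(613,-230),218,tol=8))
im,d=grab_frame("scene");cv2.imwrite("pics/s3.png",cv2.resize(im[120:260,180:340,::-1],None,fx=4,fy=4))
c=get_calibration("scene");P=cloud(d,c["mtx"],c["cam_to_world"]);print(rim(P,(613,-231),94),rim(P,(613,-230),218,tol=8))
E
```

```text
time_s: 5.53
eef_pos: [569.6, 99.2, 200.7]
ee_rot: [-3.14, -0.004, -0.228]
ft_force: [-0.4, 0.2, -1.5]
opening: 0.752
finger_force: 66.2
time_s: 6.87
eef_pos: [611.6, -232.2, 196.9]
ee_rot: [3.142, 0.002, -0.23]
ft_force: [-0.4, -0.1, -0.4]
opening: 0.75
finger_force: 66.2
time_s: 7.2
eef_pos: [612.1, -228.5, 198.3]
ee_rot: [-3.141, 0.0, -0.227]
ft_force: [-0.1, 0.2, -1.0]
opening: 0.755
finger_force: 66.2
[ 612.14643348 -228.54384236  198.30290726] [-3.14132322e+00  4.37381939e-04 -2.27479653e-01] 0.755498724736397
(703, array([ 613. , -231.6,   30.3]), array([ 612.6, -231.6,   32.5]), np.float64(97.6)) (6482, array([ 612.6, -229. ,   31. ]), array([ 617.1, -230.9,   44.8]), np.float64(226.0))
(73, array([ 615. , -231.5,   30.8]), array([ 616.1, -233.4,   34.9]), np.float64(96.2)) (128, array([ 613.8, -228.3,   33.1]), array([ 613.9, -230. ,   44.6]), np.float64(225.1))
```

View pics/s3.png

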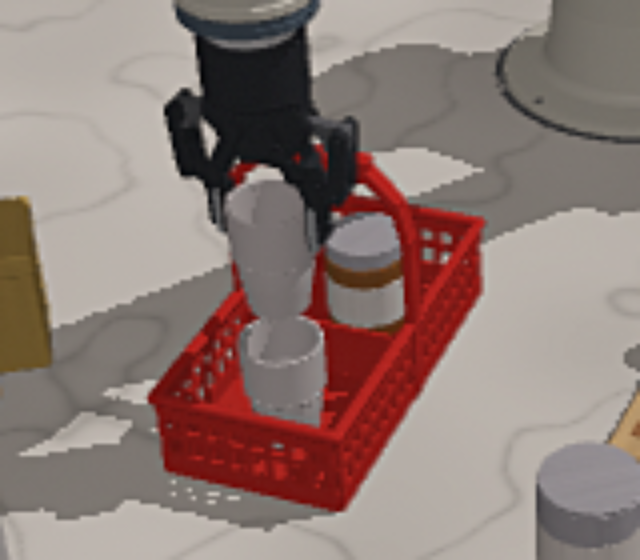

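The crop shows the tumbler hanging upright at (270,245), just above the base mouth at (285,345). The rims differ by about 2.6 mm in y, so I correct that and lower.

```bash
python3 -m pendant '[[[0.007,0.012,0,0,0,0,1],[0.007,0.012,0.04,0,0,0,1],[0.007,0.012,0.1,0,0,0,1],[0.007,0.012,0.17,0,0,0,1],[0.007,0.012,0.24,0,0,0,1],[0.007,0.012,0.3,0,0,0,1],[0.007,0.012,0.33,0,0,0,1],[0.007,0.012,0.35,0,0,0,1]]]'
python3 -m pendant '[[[0,0,0,0,0,0,1],[0,0,0.008,0,0,0,1],[0,0,0.016,0,0,0,1],[0,0,0.024,0,0,0,1],[0,0,0.03,0,0,0,1],[0,0,0.03,0,0,0,1],[0,0,0.03,0,0,0,1]]]'
```

```text
time_s: 7.97
eef_pos: [612.6, -232.1, 126.9]
ee_rot: [-3.141, 0.002, -0.229]
ft_force: [-0.4, -0.8, -0.8]
opening: 0.755
finger_force: 66.2
time_s: 8.55
eef_pos: [613.1, -232.4, 122.5]
ee_rot: [3.142, -0.0, -0.229]
ft_force: [-0.2, 0.2, 0.1]
opening: 0.752
finger_force: 66.2
```

```bash
python3 -m pendant '[[[0,0,0.005,0,0,0,1],[0,0,0.01,0,0,0,1],[0,0,0.014,0,0,0,1],[0,0,0.014,0,0,0,1],[0,0,0.014,0,0,0,1],[0,0,0.014,0,0,0,1]]]'
python3 -m pendant '[[[0,0,0.003,0,0,0,1],[0,0,0.005,0,0,0,1],[0,0,0.005,0,0,0,1],[0,0,0.005,0,0,0,1]]]'
```

```text
time_s: 9.05
eef_pos: [613.1, -232.4, 119.6]
ee_rot: [-3.142, -0.0, -0.229]
ft_force: [0.5, 0.7, -1.0]
opening: 0.751
finger_force: 66.2
time_s: 9.38
eef_pos: [613.1, -232.4, 118.6]
ee_rot: [3.142, -0.0, -0.229]
ft_force: [0.4, -0.2, 0.7]
opening: 0.755
finger_force: 66.2
```

```bash
python3 -m pendant '[[[0,0,0.003,0,0,0,1],[0,0,0.005,0,0,0,1],[0,0,0.005,0,0,0,1],[0,0,0.005,0,0,0,1]]]'
python3 -m pendant '[[[0,0,0,0,0,0,0.2],[0,0,0,0,0,0,-0.5],[0,0,0,0,0,0,-1],[0,0,0,0,0,0,-1],[0,0,0,0,0,0,-1],[0,0,0,0,0,0,-1],[0,0,0,0,0,0,-1]]]'
python3 -m pendant '[[[0,0,-0.05,0,0,0,-1],[0,0,-0.15,0,0,0,-1],[0,0,-0.3,0,0,0,-1],[0,0,-0.5,0,0,0,-1],[0,0,-0.7,0,0,0,-1],[0,0,-0.85,0,0,0,-1],[0,0,-0.85,0,0,0,-1],[0,0,-0.85,0,0,0,-1]]]'
python3 - <<'E'
from rig import *
from h import *
o=get_obs();print(o["eef_pos"],o["ee_rot"],o["opening"])
c=get_calibration("wrist");im,d=grab_frame("wrist");cv2.imwrite("pics/w4.png",im[:,:,::-1])
P=wcloud(d,c["mtx"],c["cam_to_world"]);print(rim(P,(613,-231),136))
Q=P[(np.hypot(P[...,0]-613,P[...,1]+231)<32)];print(np.nanpercentile(Q[:,2],[5,50,95,99]))
E
```

```text
time_s: 9.72
eef_pos: [613.4, -232.3, 118.4]
ee_rot: [-3.141, -0.001, -0.229]
ft_force: [-2.1, 2.4, 11.8]
opening: 0.756
finger_force: 67.1
time_s: 10.3
eef_pos: [613.0, -232.3, 117.4]
ee_rot: [-3.142, 0.0, -0.229]
ft_force: [0.8, -0.1, -0.2]
opening: 1.001
finger_force: 0.0
time_s: 10.97
eef_pos: [613.7, -232.7, 290.4]
ee_rot: [3.141, -0.004, -0.229]
ft_force: [0.9, 0.2, -0.7]
opening: 0.999
finger_force: 0.0
[ 613.68930564 -232.65140101  290.39690567] [ 3.14062518 -0.00418153 -0.22853995] 0.9987606895665351
(896, array([ 613. , -232.6,   30.4]), array([ 612.5, -232.4,   32.7]), np.float64(139.6))
[ 53.06153243 356.37154126 371.63766005 373.19463304]
```

View pics/w4.png

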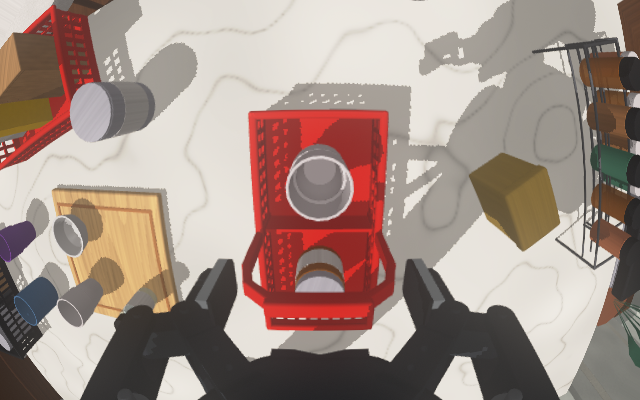

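The wrist view shows the first tumbler nested in the base at (320,188). Its rim is at z≈136, centred within about 1 mm. Next is the second tumbler, at (80,300) in this view.

```bash
python3 -m pendant '[[[-0.07,-0.13,0,0,0,0,-1],[-0.17,-0.32,0,0,0,0,-1],[-0.27,-0.51,0,0,0,0,-1],[-0.36,-0.68,0,0,0,0,-1],[-0.386,-0.734,0,0,0,0,-1]]]' >/dev/null
python3 -m pendant '[[[-0.1,-0.19,0,0,0,0,-1],[-0.2,-0.38,0,0,0,0,-1],[-0.3,-0.57,0,0,0,0,-1],[-0.386,-0.734,0,0,0,0,-1]]]' >/dev/null
python3 -m pendant '[[[-0.1,-0.19,0,0,0,0,-1],[-0.2,-0.38,0,0,0,0,-1],[-0.3,-0.57,0.05,0,0,0,-1],[-0.36,-0.68,0.15,0,0,0,-1],[-0.386,-0.734,0.25,0,0,0,-1],[-0.386,-0.734,0.3,0,0,0,-1],[-0.386,-0.734,0.3,0,0,0,-1],[-0.386,-0.734,0.3,0,0,0,-1]]]'
python3 -m pendant '[[[0,0,0,0,0,0,-1],[0,0,0,0,0,0,-1],[0,0,0,0,0,0,-1]]]'
python3 - <<'E'
from rig import *
from h import *
o=get_obs();print(o["eef_pos"],o["ee_rot"])
c=get_calibration("wrist");im,d=grab_frame("wrist")
P=wcloud(d,c["mtx"],c["cam_to_world"]);p=rim(P,(488,249),106);print(p)
y=o["ee_rot"][2];D=p[1][:2]-o["eef_pos"][:2];print(D@[np.cos(y),np.sin(y)],D@[np.sin(y),-np.cos(y)])
E
```

```text
time_s: 12.43
eef_pos: [487.2, 248.2, 227.1]
ee_rot: [3.14, 0.002, -0.229]
ft_force: [-0.5, -0.1, 0.6]
opening: 1.001
finger_force: 0.0
time_s: 12.68
eef_pos: [487.9, 248.4, 228.4]
ee_rot: [-3.141, -0.001, -0.23]
ft_force: [0.6, 0.1, -0.7]
opening: 0.999
finger_force: 0.0
[487.93435173 248.44152517 228.43785731] [-3.14088140e+00 -1.18610520e-03 -2.29755398e-01]
(1152, array([487. , 249.3,  30.4]), array([486.1, 249.7,  32.8]), np.float64(109.6))
-1.105307464898027 -0.6231272758607997
```

```bash
python3 -m pendant '[[[-0.005,-0.003,0.15,0,0,0,-1],[-0.005,-0.003,0.32,0,0,0,-1],[-0.005,-0.003,0.5,0,0,0,-1],[-0.005,-0.003,0.62,0,0,0,-1],[-0.005,-0.003,0.69,0,0,0,-1],[-0.005,-0.003,0.702,0,0,0,-1],[-0.005,-0.003,0.702,0,0,0,-1],[-0.005,-0.003,0.702,0,0,0,-1]]]'
python3 -m pendant '[[[0,0,0,0,0,0,0],[0,0,0,0,0,0,1],[0,0,0,0,0,0,1],[0,0,0,0,0,0,1],[0,0,0,0,0,0,1],[0,0,0,0,0,0,1],[0,0,0,0,0,0,1],[0,0,0,0,0,0,1]]]'
python3 -m pendant '[[[0,0,-0.03,0,0,0,1],[0,0,-0.1,0,0,0,1],[0,0,-0.22,0,0,0,1],[0,0,-0.36,0,0,0,1],[0,0,-0.5,0,0,0,1],[0,0,-0.64,0,0,0,1],[0,0,-0.76,0,0,0,1],[0,0,-0.8,0,0,0,1]]]'
python3 -m pendant '[[[0,0,0,0,0,0,1],[0,0,0,0,0,0,1]]]'
```

```text
time_s: 13.4
eef_pos: [487.1, 250.0, 88.2]
ee_rot: [-3.141, -0.001, -0.229]
ft_force: [-0.1, 0.5, 0.1]
opening: 0.996
finger_force: 0.0
time_s: 14.07
eef_pos: [487.2, 250.0, 88.9]
ee_rot: [-3.14, -0.002, -0.228]
ft_force: [-1.3, -2.5, 15.2]
opening: 0.755
finger_force: 62.6
time_s: 14.73
eef_pos: [487.6, 250.4, 251.6]
ee_rot: [-3.138, -0.005, -0.228]
ft_force: [0.3, -0.6, 0.2]
opening: 0.754
finger_force: 66.3
time_s: 14.9
eef_pos: [486.2, 249.8, 247.1]
ee_rot: [-3.141, -0.0, -0.229]
ft_force: [0.1, 0.6, -1.7]
opening: 0.756
finger_force: 66.3
```

```bash
python3 -m pendant '[[[0.02,0.03,0,0,0,0,1],[0.08,0.1,0,0,0,0,1],[0.17,0.21,0,0,0,0,1],[0.26,0.32,0,0,0,0,1],[0.35,0.43,0,0,0,0,1],[0.44,0.54,0,0,0,0,1],[0.52,0.64,0,0,0,0,1],[0.6,0.735,0,0,0,0,1]]]' >/dev/null
python3 -m pendant '[[[0.07,0.11,0,0,0,0,1],[0.15,0.22,0,0,0,0,1],[0.23,0.33,0,0,0,0,1],[0.3,0.44,0,0,0,0,1],[0.37,0.55,0,0,0,0,1],[0.44,0.65,0,0,0,0,1],[0.5,0.735,0,0,0,0,1]]]' >/dev/null
python3 -m pendant '[[[0.01,0.11,0,0,0,0,1],[0.02,0.22,0,0,0,0,1],[0.03,0.34,0,0,0,0,1],[0.04,0.46,0,0,0,0,1],[0.05,0.57,0,0,0,0,1],[0.06,0.67,0,0,0,0,1],[0.062,0.72,0,0,0,0,1],[0.062,0.734,0,0,0,0,1]]]'
python3 -m pendant '[[[0,0,0,0,0,0,1],[0,0,0,0,0,0,1],[0,0,0,0,0,0,1],[0,0,0,0,0,0,1],[0,0,0,0,0,0,1]]]'
python3 - <<'E'
from rig import *
from h import *
o=get_obs();print(o["eef_pos"],o["ee_rot"],o["opening"])
c=get_calibration("wrist");im,d=grab_frame("wrist")
P=wcloud(d,c["mtx"],c["cam_to_world"]);a=rim(P,(613,-232),136);b=rim(P,(613,-231),265,tol=6);print(a,b)
im,d=grab_frame("scene");cv2.imwrite("pics/s5.png",cv2.resize(im[100:260,180:340,::-1],None,fx=3.5,fy=3.5))
c=get_calibration("scene");P=cloud(d,c["mtx"],c["cam_to_world"]);print(rim(P,(613,-231),136),rim(P,(613,-230),265,tol=6))
E
```

```text
time_s: 16.82
eef_pos: [612.0, -233.8, 245.7]
ee_rot: [-3.141, 0.002, -0.23]
ft_force: [0.1, 1.0, -1.2]
opening: 0.761
finger_force: 66.3
time_s: 17.23
eef_pos: [613.1, -231.3, 247.2]
ee_rot: [-3.142, -0.0, -0.228]
ft_force: [-0.5, -0.5, -1.3]
opening: 0.755
finger_force: 66.3
[ 613.08597587 -231.30011409  247.23600531] [-3.14151299e+00 -3.14053592e-05 -2.27612793e-01] 0.7545187717353808
(689, array([ 613.1, -232.6,   30.4]), array([ 612.8, -232.3,   32.7]), np.float64(139.9)) (5694, array([ 613.6, -231.6,   30.8]), array([ 618.3, -232.2,   44.6]), np.float64(271.0))
(91, array([ 614.8, -232.5,   30.7]), array([ 613.5, -230. ,   35.5]), np.float64(138.4)) (119, array([ 615. , -229.7,   33. ]), array([ 616.9, -229.3,   43.5]), np.float64(270.6))
```

View pics/s5.png

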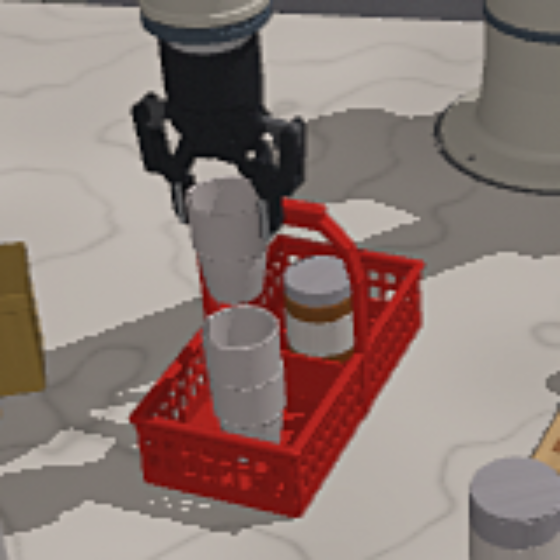

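The second tumbler hangs upright at (232,240), above the stack mouth at (243,325), aligned within about 1 mm. Lowering it now.

```bash
python3 -m pendant '[[[0,0.006,0.03,0,0,0,1],[0,0.006,0.09,0,0,0,1],[0,0.006,0.17,0,0,0,1],[0,0.006,0.25,0,0,0,1],[0,0.006,0.32,0,0,0,1],[0,0.006,0.38,0,0,0,1],[0,0.006,0.41,0,0,0,1],[0,0.006,0.41,0,0,0,1]]]'
python3 -m pendant '[[[0,0,0,0,0,0,1],[0,0,0,0,0,0,1],[0,0,0.006,0,0,0,1],[0,0,0.006,0,0,0,1],[0,0,0.006,0,0,0,1]]]'
```

```text
time_s: 18.0
eef_pos: [612.1, -233.0, 163.7]
ee_rot: [-3.141, 0.002, -0.229]
ft_force: [-0.7, 0.0, -1.0]
opening: 0.753
finger_force: 66.3
time_s: 18.42
eef_pos: [612.8, -233.3, 164.4]
ee_rot: [3.141, -0.001, -0.229]
ft_force: [-0.2, 0.7, -0.8]
opening: 0.758
finger_force: 66.3
```

```bash
python3 -m pendant '[[[0,0,0.005,0,0,0,1],[0,0,0.01,0,0,0,1],[0,0,0.014,0,0,0,1],[0,0,0.014,0,0,0,1],[0,0,0.014,0,0,0,1]]]'
python3 -m pendant '[[[0,0,0.003,0,0,0,1],[0,0,0.006,0,0,0,1],[0,0,0.006,0,0,0,1],[0,0,0.006,0,0,0,1]]]'
```

```text
time_s: 18.83
eef_pos: [612.7, -233.3, 161.2]
ee_rot: [3.142, -0.0, -0.229]
ft_force: [0.6, 0.3, -0.9]
opening: 0.756
finger_force: 66.3
time_s: 19.17
eef_pos: [613.2, -233.3, 160.9]
ee_rot: [-3.142, -0.002, -0.229]
ft_force: [-0.7, 2.5, 11.7]
opening: 0.756
finger_force: 67.4
```

```bash
python3 -m pendant '[[[0,0,0,0,0,0,0.2],[0,0,0,0,0,0,-0.5],[0,0,0,0,0,0,-1],[0,0,0,0,0,0,-1],[0,0,0,0,0,0,-1],[0,0,0,0,0,0,-1],[0,0,0,0,0,0,-1]]]'
python3 -m pendant '[[[0,0,-0.05,0,0,0,-1],[0,0,-0.15,0,0,0,-1],[0,0,-0.3,0,0,0,-1],[0,0,-0.5,0,0,0,-1],[0,0,-0.7,0,0,0,-1],[0,0,-0.9,0,0,0,-1],[0,0,-0.9,0,0,0,-1],[0,0,-0.9,0,0,0,-1]]]'
python3 - <<'E'
from rig import *
from h import *
o=get_obs();print(o["eef_pos"],o["ee_rot"],o["opening"],o["joints"])
c=get_calibration("wrist");im,d=grab_frame("wrist");cv2.imwrite("pics/w6.png",im[:,:,::-1])
P=wcloud(d,c["mtx"],c["cam_to_world"]);print(rim(P,(613,-232),178))
hsv=cv2.cvtColor(im,cv2.COLOR_RGB2HSV).astype(int);red=((hsv[...,0]<8)|(hsv[...,0]>172))&(hsv[...,1]>150)
Q=P[red&(abs(P[...,2]-215)<4)&(P[...,1]<-100)&(P[...,0]<600)];print("bar",len(Q),Q.mean(0),cv2.minAreaRect(Q[:,:2].astype(np.float32)))
Q=P[red&(abs(P[...,2]-73)<6)&(P[...,1]<-100)];print("rim",cv2.minAreaRect(Q[:,:2].astype(np.float32)))
E
```

```text
time_s: 19.75
eef_pos: [612.6, -233.3, 159.8]
ee_rot: [-3.142, 0.0, -0.229]
ft_force: [-0.6, -1.1, 0.1]
opening: 1.004
finger_force: 0.0
time_s: 20.42
eef_pos: [613.4, -233.6, 343.6]
ee_rot: [3.14, -0.005, -0.228]
ft_force: [0.8, -0.2, -1.3]
opening: 0.996
finger_force: 0.0
[ 613.41930812 -233.62248415  343.60656115] [ 3.14032763 -0.00546241 -0.22848905] 0.9957656589655629 [-4.54811955e-01  4.71027643e-01  1.12669985e+00 -7.03679802e-06
  1.53825819e+00  1.34447709e+00]
(831, array([ 613. , -233.5,   30.4]), array([ 612.5, -233.4,   32.8]), np.float64(182.0))
bar 1483 [ 536.15751994 -213.47907217  215.89595891] ((534.7000732421875, -213.00927734375), (92.50614166259766, 17.116100311279297), 76.94501495361328)
rim ((533.74072265625, -212.82293701171875), (154.49452209472656, 304.4810485839844), 76.8875503540039)
```

View pics/w6.png

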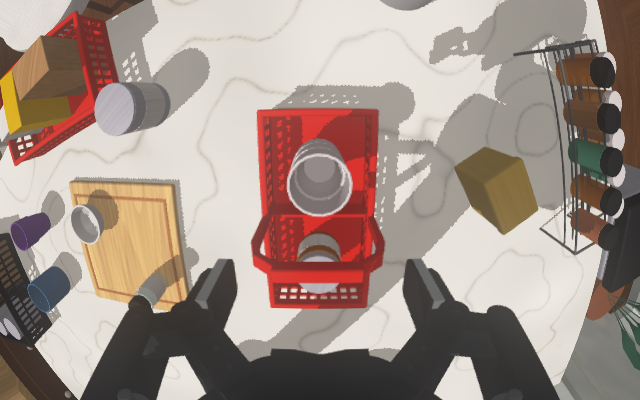

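The stack is nested: its rim shows at (320,183), z 178, concentric, with the jar beside it. The hoop bar is at (318,270), measured at (535,-213). I turn 90° and move over the bar.

```bash
python3 -m pendant '[[[0,0,0,0,0,-0.03,-0.5],[0,0,0,0,0,-0.07,0],[0,0,0,0,0,-0.11,0],[0,0,0,0,0,-0.15,0],[0,0,0,0,0,-0.19,0],[0,0,0,0,0,-0.22,0],[0,0,0,0,0,-0.25,0],[0,0,0,0,0,-0.25,0]]]' >/dev/null
python3 -m pendant '[[[0,0,0,0,0,-0.04,0],[0,0,0,0,0,-0.08,0],[0,0,0,0,0,-0.12,0],[0,0,0,0,0,-0.16,0],[0,0,0,0,0,-0.2,0],[0,0,0,0,0,-0.23,0],[0,0,0,0,0,-0.25,0],[0,0,0,0,0,-0.25,0]]]'
python3 -m pendant '[[[0.002,-0.08,0,0,0,0,0],[0.006,-0.2,0,0,0,0,0],[0.01,-0.33,0,0,0,0,0],[0.012,-0.4025,0,0,0,0,0],[0.012,-0.4025,0.1,0,0,0,0],[0.012,-0.4025,0.2,0,0,0,0],[0.012,-0.4025,0.2,0,0,0,0],[0.012,-0.4025,0.2,0,0,0,0]]]'
python3 -m pendant '[[[0,0,0,0,0,0,0],[0,0,0,0,0,0,0],[0,0,0,0,0,0,0]]]'
python3 - <<'E'
from rig import *
from h import *
o=get_obs();print(o["eef_pos"],o["ee_rot"],o["opening"])
c=get_calibration("wrist");im,d=grab_frame("wrist");cv2.imwrite("pics/w7.png",im[:,:,::-1])
P=wcloud(d,c["mtx"],c["cam_to_world"])
hsv=cv2.cvtColor(im,cv2.COLOR_RGB2HSV).astype(int);red=((hsv[...,0]<8)|(hsv[...,0]>172))&(hsv[...,1]>150)
Q=P[red&(abs(P[...,2]-215)<4)&(abs(P[...,1]+210)<90)&(abs(P[...,0]-535)<60)];R=cv2.minAreaRect(Q[:,:2].astype(np.float32));print("bar",len(Q),Q.mean(0),R)
y=o["ee_rot"][2];D=np.array(R[0])-o["eef_pos"][:2];print(D@[np.cos(y),np.sin(y)],D@[np.sin(y),-np.cos(y)])
E
```

```text
time_s: 21.8
eef_pos: [612.3, -233.1, 339.1]
ee_rot: [-3.14, -0.0, 1.342]
ft_force: [0.1, -0.7, -1.3]
opening: 0.5
finger_force: 0.0
time_s: 22.47
eef_pos: [534.3, -212.4, 299.3]
ee_rot: [-3.139, -0.001, 1.339]
ft_force: [0.5, 0.4, 0.7]
opening: 0.499
finger_force: 0.0
time_s: 22.72
eef_pos: [535.2, -212.9, 300.9]
ee_rot: [3.14, 0.0, 1.341]
ft_force: [0.4, -0.5, -0.1]
opening: 0.503
finger_force: 0.0
[ 535.22434538 -212.89545517  300.85002614] [3.14035008e+00 3.45191664e-04 1.34149709e+00] 0.5028259465844069
bar 2460 [ 534.96520458 -208.06733216  216.3196898 ] ((533.9364013671875, -212.88458251953125), (92.25531005859375, 15.982207298278809), 77.41354370117188)
-0.2821553632122208 -1.2567045579919787
```

View pics/w7.png

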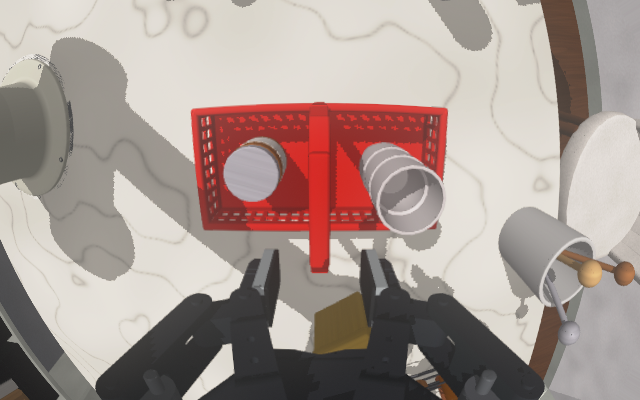

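The bar at (319,190) lies centred between the fingers at (267,285) and (372,285), and the stack at (405,195) is clear of them. I descend and pinch.

```bash
python3 -m pendant '[[[0,-0.0045,0.05,0,0,0,0],[0,-0.0045,0.15,0,0,0,0],[0,-0.0045,0.26,0,0,0,0],[0,-0.0045,0.36,0,0,0,0],[0,-0.0045,0.42,0,0,0,0],[0,-0.0045,0.46,0,0,0,0],[0,-0.0045,0.46,0,0,0,0],[0,-0.0045,0.46,0,0,0,0]]]'
python3 -m pendant '[[[0,0,0,0,0,0,0.4],[0,0,0,0,0,0,0.6],[0,0,0,0,0,0,1],[0,0,0,0,0,0,1],[0,0,0,0,0,0,1],[0,0,0,0,0,0,1],[0,0,0,0,0,0,1],[0,0,0,0,0,0,1]]]'
```

```text
time_s: 23.43
eef_pos: [533.9, -212.5, 208.0]
ee_rot: [-3.141, -0.0, 1.342]
ft_force: [0.1, 0.1, 0.1]
opening: 0.501
finger_force: 0.0
time_s: 24.1
eef_pos: [534.7, -212.9, 208.9]
ee_rot: [3.139, 0.001, 1.342]
ft_force: [3.8, -1.3, 7.3]
opening: 0.175
finger_force: 61.7
```

```bash
python3 -m pendant '[[[0,0,-0.005,0,0,0,1],[0,0,-0.015,0,0,0,1],[0,0,-0.03,0,0,0,1],[0,0,-0.05,0,0,0,1],[0,0,-0.075,0,0,0,1],[0,0,-0.1,0,0,0,1],[0,0,-0.12,0,0,0,1],[0,0,-0.13,0,0,0,1]]]'
python3 -m pendant '[[[0,0,-0.02,0,0,0,1],[0,0,-0.055,0,0,0,1],[0,0,-0.1,0,0,0,1],[0,0,-0.15,0,0,0,1],[0,0,-0.2,0,0,0,1],[0,0,-0.245,0,0,0,1],[0,0,-0.28,0,0,0,1],[0,0,-0.3,0,0,0,1]]]'
python3 -m pendant '[[[0,0,-0.015,0,0,0,1],[0,0,-0.035,0,0,0,1],[0,0,-0.055,0,0,0,1],[0,0,-0.07,0,0,0,1],[0,0,-0.08,0,0,0,1],[0,0,-0.085,0,0,0,1],[0,0,-0.085,0,0,0,1],[0,0,-0.085,0,0,0,1]]]'
python3 -m pendant '[[[0,0,0,0,0,0,1],[0,0,0,0,0,0,1],[0,0,0,0,0,0,1],[0,0,0,0,0,0,1],[0,0,0,0,0,0,1],[0,0,0,0,0,0,1],[0,0,0,0,0,0,1],[0,0,0,0,0,0,1]]]'
python3 - <<'E'
from rig import *
from h import *
o=get_obs();print(o["eef_pos"],o["ee_rot"],o["opening"],o["ft_force"],o["wrist_torque"])
im,d=grab_frame("scene");cv2.imwrite("pics/s8.png",im[:,:,::-1])
c=get_calibration("scene");P=cloud(d,c["mtx"],c["cam_to_world"]);print(rim(P,(613,-232),278,tol=8))
c=get_calibration("wrist");im,d=grab_frame("wrist")
P=wcloud(d,c["mtx"],c["cam_to_world"]);print(rim(P,(613,-233),278,tol=8))
hsv=cv2.cvtColor(im,cv2.COLOR_RGB2HSV).astype(int);red=((hsv[...,0]<8)|(hsv[...,0]>172))&(hsv[...,1]>150)
Q=P[red&(abs(P[...,2]-175)<15)&(abs(P[...,1]+210)<120)&(abs(P[...,0]-535)<180)]
A=np.c_[Q[:,:2]-[535,-212],np.ones(len(Q))];x=np.linalg.lstsq(A,Q[:,2],rcond=None)[0];
for _ in range(5):
    k=abs(A@x-Q[:,2])<5;x=np.linalg.lstsq(A[k],Q[k,2],rcond=None)[0]
print("rim plane",x,k.sum())
E
```

```text
time_s: 24.77
eef_pos: [534.1, -212.6, 234.8]
ee_rot: [3.141, 0.0, 1.342]
ft_force: [-0.6, -0.3, -7.5]
opening: 0.172
finger_force: 59.8
time_s: 25.43
eef_pos: [534.2, -212.6, 295.4]
ee_rot: [3.14, 0.0, 1.342]
ft_force: [0.9, -0.3, -8.1]
opening: 0.171
finger_force: 59.8
time_s: 26.1
eef_pos: [533.9, -212.5, 310.8]
ee_rot: [-3.141, -0.0, 1.342]
ft_force: [0.3, -0.1, -7.8]
opening: 0.174
finger_force: 59.8
time_s: 26.77
eef_pos: [533.9, -212.5, 311.0]
ee_rot: [-3.142, -0.0, 1.342]
ft_force: [-0.4, -1.3, -7.6]
opening: 0.173
finger_force: 59.8
[ 533.89259736 -212.47504735  310.97849706] [-3.14156154e+00 -2.11430760e-06  1.34226015e+00] 0.1734735994706775 [-0.43562549 -1.26195488 -7.63416321] [0.01722524 0.08020355 0.01188698]
(159, array([ 614. , -233.3,   30.6]), array([ 614.2, -233.4,   35.1]), np.float64(280.7))
(3084, array([ 610.1, -232. ,   30.5]), array([ 610.8, -233.2,   33.1]), np.float64(283.5))
rim plane [-1.75314202e-03  3.76401968e-03  1.78152028e+02] 5970
```

View pics/s8.png

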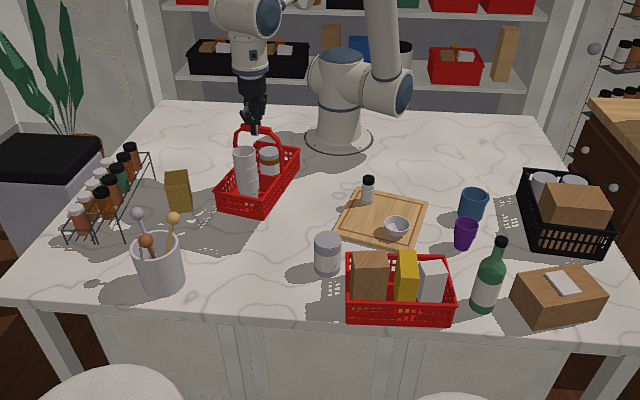

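The scene shows the basket lifted level at (260,175), tilt about 0.004 rad and underside about 100 mm up. The stack at (245,172) and the jar at (270,160) are still standing in it, and the bystanders have not moved. Handing in.

```bash
python3 -c "
from rig import *
print(close_job())"
```

```text
the job is handed in; nothing more can be done
None
```

I nested and released both tumblers in the base tumbler, and handed the job in with the arm holding the loaded basket level by its handle, about 100 mm up, with the stack and jam jar standing; no verdict was shown.

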